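# Index the coil stage on to its next hole

### The arm

A 7-joint arm with a two-finger parallel gripper is mounted at the origin on a cart in front of the work surface, level with it; the furniture and walls round the work are solid. World frame = base frame: x ahead of the robot, y to its left, z up, the work surface at z = 0. Lengths are in m, angles in rad, forces in N, time in s.
With the tool pointing down it reaches from about 0.4 to 0.85 m from the base axis. Payload 10.4 kg.
Tool frame: the origin (TCP) lies midway between the tips of the shut fingers; the grasp point (between the pads) lies 19 mm behind it; z points along the fingers, y is the line along which they close (so a half turn about z gives the same grasp; the last joint's range is limited). The gripper opens to 87 mm and grips with 3 to 60 N. Pads are 19 mm wide; open, the fingers measure 117 mm over their backs; the gripper's body (75 mm by 190 mm) begins 51 mm behind the grasp point.
Start: joints at [1.124, 0.332, -0.065, 1.46, 0.022, 1.35, -0.088], TCP at [0.257, -0.57, 0.223] pointing down, gripper open.
Joint ranges: [-2.6, 2.6], [-0.5, 2.12], [-1.47, 1.34], [0.16, 2.42], [-1.27, 4.41], [0.06, 2.06], [-2.6, 2.6]. Speed limits (rad/s): [2.22, 2.22, 2.79, 2.79, 3.14, 3.14, 3.14].

### API

Orientations are given as a unit quaternion [x, y, z, w].
In Python, from bench import r gives the robot as it stands.
- The arm moves only by the tool apply_moves, never from a script. Its argument "steps" is a list of rows, each a list of 7 numbers: the turn, a rotation vector about the tool's x, y, z in rad, then the shift along the tool's x, y, z in mm, then the opening, from -1 (shut) to 1 (fully open). In form: [[ax, ay, az, x, y, z, claw], ...]. A call has 1 to 20 rows; each row is the pose to reach, as a shift and turn from the pose commanded when the call began, along the tool's axes at that moment; what a row does not reach only later rows make up. A row lasts 1/12 s, in which the tool goes at most 41.7 mm and 7.16 degrees, less where a joint would pass 70% of its speed; a pose out of reach is approached as far as the arm can. A call with a gripper value outside its range is refused whole. The fingers move at their own pace and stop on an object; "force" is the grip in N (left out, the last holds). Time passes only in rows, so rows that repeat a pose let the fingers close. It gives the time, the measured TCP pose, the force, the opening and the grip force at its end, in the units of the state.
- r.read_state(): the state, without advancing time (a new reading comes with each control period).
- r.camera(name): name is "scene" or "top" or "wrist"; returns a dict with "pixels" (384x512x3 uint8, red, green, blue), "z_map" (384x512 float32, m along the optical axis (not along the pixel's ray), 0 where there is no reading), "fovy" (degrees; the focal length in pixels is half the picture's height over the tangent of half this angle, whatever the lens; pixels are square), "cx", "cy" (the principal point, pixels), "position" and "orientation" of the camera in the world. Camera axes: x right, y down, z forward; pixel columns grow to the right and rows downward; lengths in m; the calibration is good to about 2 mm. The wrist camera is an equidistant fisheye: a pixel r from the principal point sees the ray r / f radians off the axis. A picture is of the moment at which its call begins.
- r.close_job(): hands the job in; it is judged then, once.
The state is a dict: "time": time; "joint_positions": joint angles; "joint_vel": joint speeds; "joint_torque": joint torques, N m; "ee_pos": TCP position; "eef_rot": TCP orientation; "ft_force": force on the tool from outside, world axes, zero at the start; "torque": the same for the moment, N m; "width": finger opening in m; "grip_force": force on a finger pad.
Only numpy, scipy, OpenCV 4.12 (cv2) and the standard library are available. Lean on these libraries where they do the work, as an engineer would, in place of code of your own. Each camera call takes 0.05 s, during which the arm holds its last target. There are 200 camera calls.

### The job

The rotary index table with the coil on it is locked by a spring plunger. Pull the plunger's knob up until the pin is out of its hole, turn the stage counterclockwise (seen from above) to the next hole, and let the plunger spring fully home there so that the stage is locked, then let go. Feel for the hole with a light push, stop when it clicks in, and do not force or wrench the pin against the plate or the hole's side, and leave the other things on the bench where they are.

Things in the scene. Friction and masses are not known exactly. Their poses are not given: they have to be found in the camera images.
- index_table: fixed round grey base of the index table, 234 mm across, 14 mm high; origin at the centre of its underside on the bench, z up, x from the turning axis towards the first hole. On it lies the first steel block (44 mm radially, 90 mm along the circle, top 32 mm above the bench); in its middle, 90 mm from the axis, is the first hole, 10.5 mm wide
- stage_axis (a point): point on the upright turning axis, at the stage's top face 48 mm above the bench. The stage is an aluminium disc 116 mm across with a relay coil fixed near its centre (coil's top 94 mm above the bench) and one 30 mm wide arm, reaching 104 mm from the axis, that carries the plunger; the arm's top is also 48 mm above the bench
- stage (a joint): angle of the stage, rad: 0 with the pin in the first hole, growing counterclockwise seen from above; stops at -0.06 and 1.13. The next hole lies somewhere between 0.66 and 0.94, where the second block happens to be clamped; its place is not reported and must be felt or seen. Light friction, about 1 N at the knob; it stays where it is left
- plunger (a joint): how far the plunger is pulled up, m: 0 fully home (down), 0.018 the end of its stroke. A spring pushes it down, 4 N at home to 7.6 N at full pull. The pin is out of the first hole at 0.012. Resting on the first block it reads about 0.012, on the second about 0.011; it drops to 0 only in a hole
- knob_grip (a point): half-way up the plunger's black fluted round knob, on its axis, 90 mm from the turning axis, 78 mm above the bench when home. Knob 26 mm in diameter, 36 mm high, upright: top 16 mm above this point, lower face 20 mm below, the arm 30 mm below. It spins freely on its stem. Loosely caged by the fingers, it is pushed down by the spring, and 2 to 4 N sideways slides the pin along the blocks
- index_pin: the plunger's steel pin under the arm, 8 mm in diameter with a round tip, 1.25 mm of play each way in a hole; it moves with the plunger (origin on the turning axis, at bench height when home). More than 18 N between pin and blocks is forcing it. The second block is like the first, its hole also 90 mm from the axis, its top 1 mm lower; the blocks meet, so between the holes the pin rides on steel
- matchbox: bystander: matchbox 36x52x15 mm, origin under its centre
- oil_can: bystander: small copper oil can with a thin spout, 63 mm across, 139 mm high, origin under its centre
- pliers_1: bystander: combination pliers lying flat, 56x173x15 mm, origin under the centre
- bobbin_spare: bystander: a spare coil bobbin standing on the bench, 30x40x46 mm, origin under its centre
- ink_eraser: bystander: eraser 23x53x12 mm, origin under its centre
- tape_roll: bystander: roll of tape lying flat, 62 mm across, 19 mm high, origin under its centre
- screwdriver_red: bystander: screwdriver lying flat, 171 mm long, 19 mm thick, origin under its centre

How it is judged:
On the way, in this order (a step that is already met when the one before it is completed fails the run):
1. the plunger is pulled clear of the first hole before the stage turns (value of joint plunger above 0.011 m and value of joint stage below 0.1 rad), for 0.02 s.
2. the stage is turned well off the first hole (value of joint stage above 0.25 rad), for 0.05 s.
At the end, for the whole second after the job is handed in: the plunger is home to within 1.5 mm in the next hole (stage between 0.62 and 0.985 rad, which only that hole allows), and the stage is at rest (value of joint plunger below 0.0015 m and value of joint stage between 0.62 and 0.985 rad and velocity of joint stage between -0.05 and 0.05 rad/s); the robot touches nothing.
It fails at once if the pin is pressed or wrenched against the index blocks with more than 18 N (contact force between index_pin and anything else above 18 N).
It fails at once if a bystander is moved more than 25 mm (distance of any of matchbox, oil_can, pliers_1, bobbin_spare, ink_eraser, tape_roll, screwdriver_red from where it was at the start of the episode above 0.025 m).
It also fails if it takes over 51 s, if anything falls off the work surface, if the arm or the gripper's body presses on something with over 40 N, if the wrist force passes 120 N, or if a joint passes its speed limit or range.

## Working session

There is one attempt and no reset: what is moved stays moved. The work goes in short steps, Python scripts to look and compute and a tool call to move; the robot and the scene stay as the last step left them, time stands still between calls to the robot, and variables do not carry over. Pictures are saved under pics/ and viewed, at most 10 in all, crops included, and the job is handed in when it is done.

Besides the shell and the picture viewer there is one more tool, called after "Request:" by a JSON object that holds its "fn" and its "kwargs". apply_moves: Moves the arm, as the interface text tells. Its arguments: {"type":"object","properties":{"steps":{"type":"array","items":{"type":"array","items":{"type":"number"}}},"force":{"type":"number"}},"required":["steps"]}

```bash
mkdir -p pics
cat > h.py <<'E'
import numpy as np, cv2
from scipy.spatial.transform import Rotation as R
from bench import r
def save(c,name):
    cv2.imwrite('pics/'+name, c['pixels'][:,:,::-1])
def f(c): return 192/np.tan(np.radians(c['fovy']/2))
def w(c,u,v,z=None):
    z=c['z_map'][int(v),int(u)] if z is None else z
    p=np.array([(u-c['cx'])/f(c)*z,(v-c['cy'])/f(c)*z,z])
    return R.from_quat(c['orientation']).apply(p)+c['position']
def cloud(c):
    v,u=np.mgrid[:384,:512]; z=c['z_map']
    p=np.stack([(u-c['cx'])/f(c)*z,(v-c['cy'])/f(c)*z,z],-1)
    return R.from_quat(c['orientation']).apply(p.reshape(-1,3)).reshape(384,512,3)+c['position']
E
python3 - <<'E'
from h import *
import pickle
a=r.camera('top');b=r.camera('scene')
pickle.dump((a,b),open('c.pkl','wb'))
im=np.hstack([a['pixels'],b['pixels']])
save(a,'top.png');save(b,'scene.png')
s=r.read_state();print(s)
print(a['position'],a['orientation'],a['fovy'],b['position'])
E
```

```text
{'time': 0.1, 'joint_positions': array([ 1.12438967,  0.3328245 , -0.06471548,  1.46082393,  0.02160157,
        1.34991604, -0.08847919]), 'joint_vel': array([-0.00046426, -0.00097783,  0.00030045, -0.00168959,  0.00050238,
        0.0023569 ,  0.00175705]), 'joint_torque': array([ 1.85548008e-03, -6.24542856e+01,  2.48291373e-02, -3.90713632e+01,
       -6.14979188e-02,  3.66441370e-02,  5.56466830e-06]), 'ee_pos': array([ 0.2568866 , -0.56939526,  0.22183961]), 'eef_rot': array([ 9.77626467e-01,  2.10347533e-01, -1.60142770e-04, -6.17698921e-04]), 'ft_force': array([ 0.04357797, -0.68997432,  0.44198691]), 'torque': array([ 0.02266852, -0.01579741,  0.01965721]), 'grip_force': 0.0, 'width': 0.08683768174883673}
[ 0.38852113 -0.11868485  1.13542944] [-0.69964625  0.70938083 -0.05970634  0.06090257] 44.59316453813132 [-0.01192653  0.31209764  0.88694116]
```

View pics/top.png

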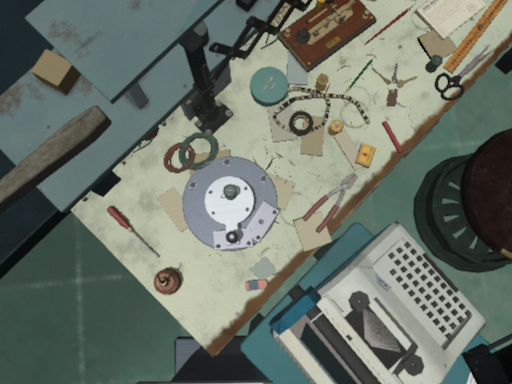

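View pics/scene.png

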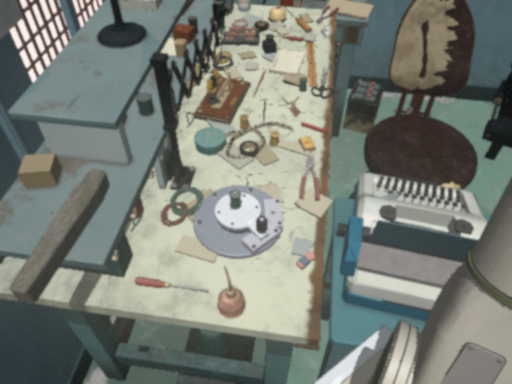

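Run:
```python
from h import *
import pickle
a,b=pickle.load(open('c.pkl','rb'))
P=cloud(a)
for n,m in dict(base=(.009,.019),block=(.027,.0345),arm=(.044,.052),knob=(.085,.0995)).items():
    k=(P[...,2]>m[0])&(P[...,2]<m[1]); k[:140]=0;k[260:]=0;k[:,:175]=0;k[:,285:]=0
    v,u=np.nonzero(k);print(n,k.sum(),u.mean() if k.any() else 0,v.mean() if k.any() else 0)
    # circle fit on outline for base
for u,v in [(230,200),(233,237),(232,190),(265,222)]: print(u,v,P[v,u])
# knob pixels
k=np.hypot(*np.moveaxis(P[...,:2]-P[237,233,:2],-1,0))<.025
q=P[k&(P[...,2]>.083)];print('knob',q.mean(0),len(q),q.min(0),q.max(0))
# base outline circle
k=(P[...,2]>.009)&(P[...,2]<.019)&(np.hypot(*np.moveaxis(P[...,:2]-P[200,230,:2],-1,0))<.14)
q=P[k][:,:2]; hull=cv2.convexHull(q.astype(np.float32));print('base',cv2.minEnclosingCircle(q.astype(np.float32)))
k=(P[...,2]>.043)&(P[...,2]<.053)&(np.hypot(*np.moveaxis(P[...,:2]-P[200,230,:2],-1,0))<.062)
print('stage',P[k].mean(0),cv2.minEnclosingCircle(P[k][:,:2].astype(np.float32)))
for n,(u,v) in dict(oil=(167,280),scr=(118,220),pli=(335,200)).items(): print(n,P[v,u])
cv2.imwrite('pics/crop.png',cv2.resize(a['pixels'][140:260,170:290,::-1],(600,600),interpolation=cv2.INTER_CUBIC))
```

```text
base 4316 220.29958294717332 188.50556070435587
block 1009 250.0336967294351 227.65411298315163
arm 1734 229.58823529411765 202.82698961937717
knob 241 230.73029045643153 209.95020746887965
230 200 [ 0.568005   -0.06352339  0.04322967]
233 237 [ 0.47619157 -0.07232772  0.09406644]
232 190 [ 0.58335787 -0.07052521  0.08951296]
265 222 [ 0.51646316 -0.1457061   0.02700128]
knob [ 0.47825364 -0.06995771  0.09373205] 107 [ 0.46547729 -0.08116809  0.08318156] [ 0.49247492 -0.05657113  0.09963725]
base ((0.5711313486099243, -0.06342664361000061), 0.13797111809253693)
stage [ 0.56524056 -0.06220694  0.04839718] ((0.5659294128417969, -0.06221695989370346), 0.060336653143167496)
oil [0.38391117 0.07821069 0.06480505]
scr [0.52736921 0.20740065 0.01696621]
pli [ 0.57188507 -0.31965564 -0.00246366]
```

View pics/crop.png

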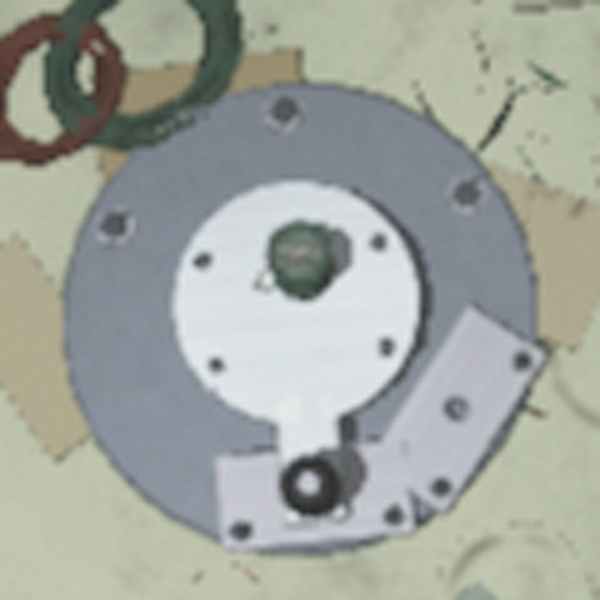

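The crop shows the stage disc centred at about (297,302), the knob's top at (311,486), and the second block's open hole at (456,408).

Run:
```python
from h import *
import pickle
a,b=pickle.load(open('c.pkl','rb'))
H=a['position'][2]
def at(x,y,z): return w(a,170+x/5-.4,140+y/5-.4,H-z)  # camera near straight down
ax=at(297,302,.048);kn=at(311,486,.094);h2=at(456,408,.031)
print(R.from_quat(a['orientation']).as_matrix().round(3))
for p in (ax,kn,h2):
    d=p-ax;print(p.round(4),np.hypot(d[0],d[1]),np.degrees(np.arctan2(d[1],d[0])))
s=r.read_state();print(R.from_quat(s['eef_rot']).as_matrix().round(3))
```

```text
[[-0.014 -0.985  0.17 ]
 [-1.     0.014  0.001]
 [-0.003 -0.17  -0.985]]
[ 0.5649 -0.0622  0.0624] 0.0 0.0
[ 0.4767 -0.0697  0.0939] 0.08851466525778752 -175.1501728590192
[ 0.5174 -0.1356  0.0369] 0.08746845144949507 -122.91860022895175
[[ 0.912  0.411 -0.001]
 [ 0.411 -0.912  0.001]
 [-0.    -0.001 -1.   ]]
```

```bash
cat >> h.py <<'E'
def ray(c,u,v,z):
    d=R.from_quat(c['orientation']).apply([(u-c['cx'])/f(c),(v-c['cy'])/f(c),1.])
    return c['position']+d*(z-c['position'][2])/d[2]
def totool(p,yaw=None):
    s=r.read_state();M=R.from_quat(s['eef_rot'])
    return M.inv().apply(np.array(p)-s['ee_pos'])*1000
E
python3 - <<'E'
from h import *
import pickle
a,b=pickle.load(open('c.pkl','rb'))
def at(x,y,z): return ray(a,170+x/5-.4,140+y/5-.4,z)
ax=at(297,302,.048);kn=at(311,486,.094);h2=at(456,408,.031)
for p in (ax,kn,h2):
    d=p-ax;print(p.round(4),np.hypot(d[0],d[1]),np.degrees(np.arctan2(d[1],d[0])))
print(totool([kn[0],kn[1],.2]))
E
```

```text
[ 0.5673 -0.0614  0.048 ] 0.0 0.0
[ 0.4767 -0.0697  0.094 ] 0.09095024745962042 -174.79674656307063
[ 0.518  -0.1357  0.031 ] 0.08909527524904047 -123.52506182762413
[ 405.87636741 -365.08885761   22.28354847]
```

Request:
{"fn": "apply_moves", "kwargs": {"steps": [[0,0,0.333,406,-365,22,1],[0,0,0.333,406,-365,22,1],[0,0,0.333,406,-365,22,1],[0,0,0.333,406,-365,22,1],[0,0,0.333,406,-365,22,1],[0,0,0.333,406,-365,22,1],[0,0,0.333,406,-365,22,1],[0,0,0.333,406,-365,22,1],[0,0,0.333,406,-365,22,1],[0,0,0.333,406,-365,22,1],[0,0,0.333,406,-365,22,1],[0,0,0.333,406,-365,22,1],[0,0,0.333,406,-365,22,1],[0,0,0.333,406,-365,22,1],[0,0,0.333,406,-365,22,1],[0,0,0.333,406,-365,22,1],[0,0,0.333,406,-365,22,1],[0,0,0.333,406,-365,22,1],[0,0,0.333,406,-365,22,1],[0,0,0.333,406,-365,22,1]]}}

```text
time: 1.77
ee_pos: [0.4768, -0.0709, 0.2006]
eef_rot: [0.999, 0.045, 0.0, 0.0]
ft_force: [-0.3, 0.4, -0.2]
width: 0.0868
grip_force: 0.0
```

Run:
```python
from h import *
c=r.camera('wrist');save(c,'w1.png')
s=r.read_state();print(s['time'],s['ee_pos'],R.from_quat(s['eef_rot']).as_matrix().round(3),s['joint_positions'].round(2),s['ft_force'])
print(c['position'],c['orientation'],c['fovy'],c['cx'],c['cy'])
```

```text
1.8167 [ 0.47687284 -0.07069224  0.20059755] [[ 0.996  0.089  0.   ]
 [ 0.089 -0.996 -0.   ]
 [ 0.     0.    -1.   ]] [ 0.54  0.06 -0.5   1.83  0.03  1.25 -1.45] [-0.1232629   0.22346441 -0.32923988]
[ 0.55775626 -0.06235399  0.36150389] [ 0.72955412 -0.66708666 -0.10166956  0.11139781] 65.70646984690485 259.89312516150244 192.61766916107473
```

View pics/w1.png

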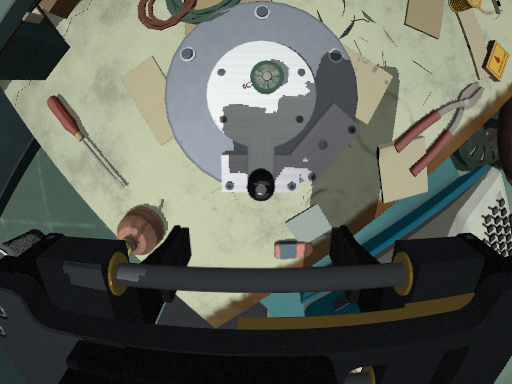

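The wrist view shows the knob at about (261,184), the hole in block 2 at about (323,145), and the fingers either side at columns 178 and 345. I'll measure these with the fisheye model.

```bash
cat >> h.py <<'E'
def fray(c,u,v,z):
    x,y=u-c['cx'],v-c['cy'];rr=np.hypot(x,y);t=rr/f(c)
    d=R.from_quat(c['orientation']).apply([x/rr*np.sin(t),y/rr*np.sin(t),np.cos(t)])
    return c['position']+d*(z-c['position'][2])/d[2]
E
python3 - <<'E'
from h import *
import pickle
c=r.camera('wrist');pickle.dump(c,open('w.pkl','wb'))
cv2.imwrite('pics/w1c.png',cv2.resize(c['pixels'][100:210,210:360,::-1],(750,550),interpolation=cv2.INTER_CUBIC))
E
```

```text
(no output)
```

View pics/w1c.png

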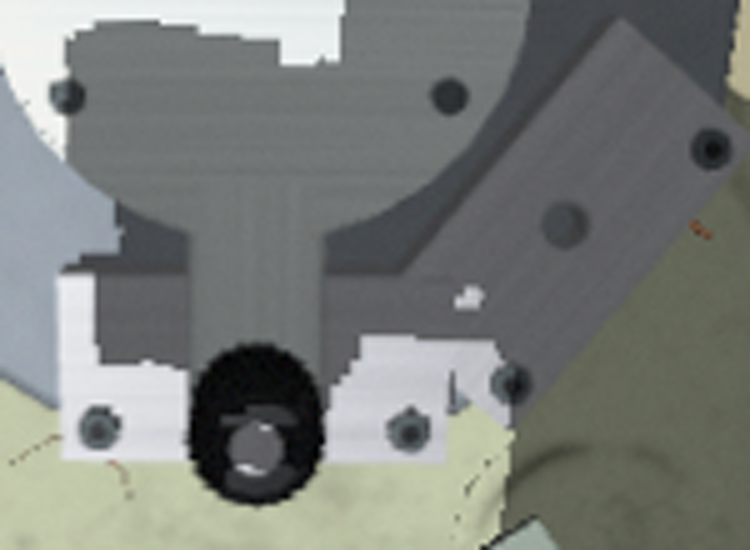

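The crop shows the knob's top centre at about (257,440), the open hole of block 2 at (565,225), and the stage screws at (67,96) and (450,96).

Run:
```python
from h import *
import pickle
c=pickle.load(open('w.pkl','rb'))
at=lambda x,y,z:fray(c,210+x/5-.4,100+y/5-.4,z)
kn=at(257,440,.094);h2=at(565,225,.031)
s1=(at(98,428,.032)+at(408,430,.032))/2
print(kn,h2,'b1mid',s1)
# axis: from two points both 90 mm away
for A in ([.5673,-.0614],):
  for p in (kn,h2):
    d=p[:2]-A;print(np.hypot(*d),np.degrees(np.arctan2(d[1],d[0])))
m=(kn+h2)[:2]/2;d=(h2-kn)[:2];L=np.hypot(*d)
n=np.array([-d[1],d[0]])/L; A=m+n*np.sqrt(.09**2-L*L/4);print('axis',A,'ang',2*np.arcsin(L/.18))
print(totool([kn[0],kn[1],.060]))
```

```text
[ 0.47958777 -0.07027543  0.094     ] [ 0.5181906  -0.13718712  0.031     ] b1mid [ 0.4640424  -0.07101515  0.032     ]
0.08816012881277371 -174.2220199256755
0.09030736520680004 -122.94288831160851
axis [ 0.56930196 -0.06310859] ang 0.8871232335999933
[ 2.67072497e+00 -4.52027903e-02  1.40594921e+02]
```

Request:
{"fn": "apply_moves", "kwargs": {"steps": [[0,0,0,1.5,0,40,1],[0,0,0,1.5,0,80,1],[0,0,0,1.5,0,115,1],[0,0,0,1.5,0,130,1],[0,0,0,1.5,0,140,1],[0,0,0,1.5,0,140,1],[0,0,0,1.5,0,140,-0.15],[0,0,0,1.5,0,140,-0.15],[0,0,0,1.5,0,140,-0.15],[0,0,0,1.5,0,140,-0.15],[0,0,0,1.5,0,140,-0.15],[0,0,0,1.5,0,140,-0.15],[0,0,0,1.5,0,140,-0.15]], "force": 3}}

```text
time: 2.95
ee_pos: [0.4786, -0.0699, 0.0608]
eef_rot: [0.999, 0.045, 0.0, 0.0]
ft_force: [-0.0, -0.7, -0.3]
width: 0.0485
grip_force: 0.0
```

Request:
{"fn": "apply_moves", "kwargs": {"steps": [[0,0,0,0,0,0,-0.3],[0,0,0,0,0,0,-0.34],[0,0,0,0,0,0,-0.38],[0,0,0,0,0,0,-0.42],[0,0,0,0,0,0,-0.46],[0,0,0,0,0,0,-0.5],[0,0,0,0,0,0,-0.5]], "force": 3}}

```text
time: 3.53
ee_pos: [0.4785, -0.0701, 0.0606]
eef_rot: [0.999, 0.045, 0.0, 0.0]
ft_force: [-0.8, -0.8, -0.1]
width: 0.026
grip_force: 3.0
```

Request:
{"fn": "apply_moves", "kwargs": {"steps": [[0,0,0,0,0,0,-0.6],[0,0,0,0,0,0,-0.6],[0,0,0,0,0,0,-0.6],[0,0,0,0,0,-2,-0.6],[0,0,0,0,0,-4,-0.6],[0,0,0,0,0,-6,-0.6],[0,0,0,0,0,-8,-0.6],[0,0,0,0,0,-10,-0.6],[0,0,0,0,0,-12,-0.6],[0,0,0,0,0,-14,-0.6],[0,0,0,0,0,-15,-0.6],[0,0,0,0,0,-15,-0.6],[0,0,0,0,0,-15,-0.6]], "force": 18}}

```text
time: 4.62
ee_pos: [0.4785, -0.0698, 0.0755]
eef_rot: [0.999, 0.045, 0.0, -0.0]
ft_force: [3.5, -0.5, -7.7]
width: 0.0255
grip_force: 18.0
```

Run:
```python
from h import *
s=r.read_state();p=s['ee_pos'][:2];A=np.array([.568,-.0622])
print(s['ft_force'],s['torque'],s['ee_pos'],s['width'])
M=R.from_quat(s['eef_rot'])
d=p-A;print(np.hypot(*d),np.arctan2(d[1],d[0]))
Rr=.09
# radial unit at knob; arc rows relative to current tool frame
for t in (.1,.2,.3,.4,.5,.6,.7,.78,.8,.84,.89):
    c,sn=np.cos(t),np.sin(t);q=A+np.array([[c,-sn],[sn,c]])@d
    print(t,(M.inv().apply([*(q-p),0])*1000).round(1))
```

```text
[ 3.52577793 -0.50957647 -7.69670288] [-0.02429927 -0.62640173  0.00346126] [ 0.47846311 -0.06981238  0.07548613] 0.025524155453414018
0.08985990907431406 -3.056777134951214
0.1 [ 0.4  9.  -0. ]
0.2 [ 1.7 17.9 -0. ]
0.3 [ 3.9 26.6 -0. ]
0.4 [ 6.9 35.  -0. ]
0.5 [10.7 43.1 -0. ]
0.6 [15.4 50.8 -0. ]
0.7 [20.8 58.  -0. ]
0.78 [25.6 63.4 -0. ]
0.8 [26.9 64.6 -0. ]
0.84 [29.5 67.1 -0. ]
0.89 [32.9 70.  -0. ]
```

Request:
{"fn": "apply_moves", "kwargs": {"steps": [[0,0,-0.05,0.1,4.5,0,-0.6],[0,0,-0.1,0.4,9,0,-0.6],[0,0,-0.15,1,13.5,0,-0.6],[0,0,-0.2,1.7,17.9,0,-0.6],[0,0,-0.25,2.8,22.3,0,-0.6],[0,0,-0.3,3.9,26.6,0,-0.6],[0,0,-0.35,5.3,30.8,0,-0.6],[0,0,-0.4,6.9,35,0,-0.6],[0,0,-0.45,8.7,39.1,0,-0.6],[0,0,-0.5,10.7,43.1,0,-0.6],[0,0,-0.55,13,47,0,-0.6],[0,0,-0.6,15.4,50.8,0,-0.6],[0,0,-0.65,18,54.4,0,-0.6],[0,0,-0.7,20.8,58,0,-0.6],[0,0,-0.74,23.2,60.7,0,-0.6],[0,0,-0.78,25.6,63.4,0,-0.6],[0,0,-0.8,26.9,64.6,0,-0.6],[0,0,-0.8,26.9,64.6,0,-0.6],[0,0,-0.8,26.9,64.6,0,-0.6]]}}

```text
time: 6.2
ee_pos: [0.5102, -0.1323, 0.0751]
eef_rot: [0.903, 0.43, -0.001, -0.0]
ft_force: [-3.9, -3.3, -7.5]
width: 0.0254
grip_force: 18.0
```

Run:
```python
from h import *
c=r.camera('wrist')
s=r.read_state();print(s['time'],s['ee_pos'],s['ft_force'],s['torque'],s['width'],R.from_quat(s['eef_rot']).as_matrix().round(3))
print(R.from_quat(s['eef_rot']).inv().apply(s['ft_force']))
cv2.imwrite('pics/w2c.png',cv2.resize(c['pixels'][60:240,150:390,::-1],(800,600),interpolation=cv2.INTER_CUBIC))
```

```text
6.25 [ 0.51018096 -0.13233342  0.07511146] [-3.74169206 -4.47828914 -6.7347618 ] [-0.83096455  0.84185355  0.01101307] 0.025587977992101735 [[ 0.63   0.777 -0.002]
 [ 0.777 -0.63  -0.001]
 [-0.002 -0.001 -1.   ]]
[-5.82455066 -0.07695411  6.74396302]
```

View pics/w2c.png

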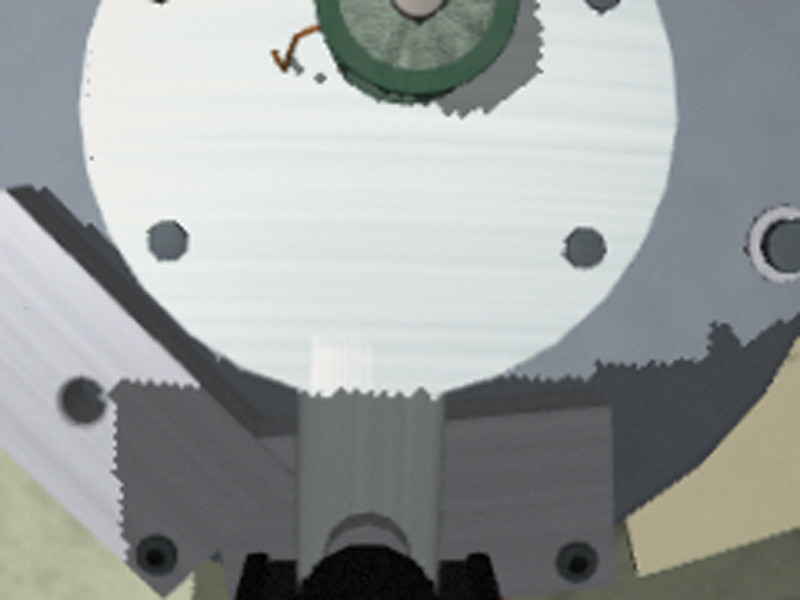

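The arm now hides the hole. Block 2's screws at (155,555) and (578,560) and the arm's edges (300 and 442 at row 470) give the remaining angle.

Run:
```python
from h import *
c=r.camera('wrist');k=240/800
at=lambda x,y,z:fray(c,150+x*k-.35,60+y*k-.35,z)
s=r.read_state()
# disc centre from edges at z=.048 (rows 110) and holes
A=np.array([.568,-.0622])
ang=lambda p:np.arctan2(*(p[:2]-A)[::-1])
m=(at(155,555,.031)+at(578,560,.031))/2
d=at(578,560,.031)-at(155,555,.031); nrm=np.arctan2(-d[0],d[1])  # outward normal of block
print('block mid',m,ang(m),'normal',nrm, np.arctan2(d[0],-d[1]))
e=[(at(300,y,.048)+at(442,y,.048))/2 for y in (420,470,520)]
print('arm',[ (q.round(4),ang(q)) for q in e])
h=(at(168,240,.048)+at(585,246,.048))/2; print('stage holes mid',h,ang(h))
print('tcp',ang(s['ee_pos']), s['ee_pos'],s['ft_force'])
```

```text
block mid [ 0.50312588 -0.13824403  0.031     ] -2.2770946894648927 normal -2.2646541868169385 0.8769384667728547
arm [(array([ 0.5275, -0.1096,  0.048 ]), np.float64(-2.2775038714310663)), (array([ 0.521 , -0.1177,  0.048 ]), np.float64(-2.2737232078960026)), (array([ 0.5142, -0.1261,  0.048 ]), np.float64(-2.270789909389644))]
stage holes mid [ 0.55075575 -0.0827048   0.048     ] -2.270033879739202
tcp -2.2598570293627063 [ 0.51022986 -0.13232998  0.07519121] [-4.29413076 -4.03201986 -6.96845323]
```

Request:
{"fn": "apply_moves", "kwargs": {"steps": [[0,0,0,0,0,1.5,-0.6],[0,0,0,0,0,3,-0.6],[0,0,0,0,0,3,-0.6],[0,0,0,0,0,3,-0.36],[0,0,0,0,0,3,-0.33],[0,0,0,0,0,3,-0.33],[0,0,0,0,0,3,-0.33],[0,0,0,0,0,3,-0.33]]}}

```text
time: 6.97
ee_pos: [0.5118, -0.1316, 0.0731]
eef_rot: [0.902, 0.431, 0.001, 0.0]
ft_force: [-0.2, 0.2, 0.1]
width: 0.0291
grip_force: 0.0
```

```bash
cat >> h.py <<'E'
def look(A=np.array([.568,-.0622])):
    c=r.camera('wrist');s=r.read_state();M=R.from_quat(s['eef_rot'])
    v,u=np.mgrid[:384,:512];x=u-c['cx'];y=v-c['cy'];rr=np.hypot(x,y)+1e-9;t=rr/f(c)
    z=c['z_map'];p=np.stack([x/rr*np.tan(t)*z,y/rr*np.tan(t)*z,z],-1)
    P=R.from_quat(c['orientation']).apply(p.reshape(-1,3)).reshape(384,512,3)+c['position']
    dark=c['pixels'].max(-1)<256
    g=M.inv().apply((P-s['ee_pos']).reshape(-1,3)).reshape(P.shape)
    k=(np.abs(g[...,1])<.011)&(np.abs(g[...,0])<.022)&(z>0)&(P[...,2]>.06)&(P[...,2]<.14)
    q=P[k];top=np.percentile(q[:,2],[50,90,98]) if len(q) else None
    qq=q[q[:,2]>top[1]-.004];gm=g[k][q[:,2]>top[1]-.004]
    d=s['ee_pos'][:2]-A
    print('t',s['time'],'knob top',top.round(4),len(q),'knob in tool mm',(gm.mean(0)*1000).round(1),'ft tool',M.inv().apply(s['ft_force']).round(2),'w',s['width'].round(4),'ang',np.arctan2(d[1],d[0])+3.0568,'rad',np.hypot(*d).round(4))
    return c,s
E
python3 - <<'E'
from h import *
c,s=look();d=s['ee_pos'][:2]-np.array([.568,-.0622]);M=R.from_quat(s['eef_rot'])
for t in (.02,.04,.05,.06,.08,.1,.12):
    cc,sn=np.cos(t),np.sin(t);q=np.array([[cc,-sn],[sn,cc]])@d-d
    print(t,(M.inv().apply([*q,0])*1000).round(1))
E
```

```text
Traceback (most recent call last):
  File "h.py", line 36, in look
    print('t',s['time'],'knob top',top.round(4),len(q),'knob in tool mm',(gm.mean(0)*1000).round(1),'ft tool',M.inv().apply(s['ft_force']).round(2),'w',s['width'].round(4),'ang',np.arctan2(d[1],d[0])+3.0568,'rad',np.hypot(*d).round(4))
                                                                                                                                                        ^^^^^^^^^^^^^^^^
AttributeError: 'float' object has no attribute 'round'
```

```bash
sed -i "s/s\['width'\].round(4)/round(s['width'],4)/" h.py
python3 - <<'E'
from h import *
c,s=look();d=s['ee_pos'][:2]-np.array([.568,-.0622]);M=R.from_quat(s['eef_rot'])
for t in (.02,.04,.05,.06,.08,.1,.12):
    cc,sn=np.cos(t),np.sin(t);q=np.array([[cc,-sn],[sn,cc]])@d-d
    print(t,(M.inv().apply([*q,0])*1000).round(1))
E
```

```text
t 7.0667 knob top [0.0974 0.1031 0.1039] 1559 knob in tool mm [  6.6  -1.2 -29.3] ft tool [-0.07 -0.6   0.58] w 0.029 ang 0.8032846551216877 rad 0.0896
0.02 [0.  1.8 0. ]
0.04 [0.1 3.6 0. ]
0.05 [0.1 4.5 0. ]
0.06 [0.1 5.4 0. ]
0.08 [0.3 7.2 0. ]
0.1 [0.4 8.9 0. ]
0.12 [ 0.6 10.7  0. ]
```

Request:
{"fn": "apply_moves", "kwargs": {"steps": [[0,0,-0.01,0,1,0,-0.33],[0,0,-0.02,0,1.8,0,-0.33],[0,0,-0.03,0,2.7,0,-0.33],[0,0,-0.04,0.1,3.6,0,-0.33],[0,0,-0.05,0.1,4.5,0,-0.33],[0,0,-0.05,0.1,4.5,0,-0.33],[0,0,-0.05,0.1,4.5,0,-0.33]]}}

```text
time: 7.65
ee_pos: [0.5145, -0.1343, 0.0724]
eef_rot: [0.891, 0.453, -0.0, -0.0]
ft_force: [-2.1, 2.5, 0.7]
width: 0.0294
grip_force: 1.5
```

```bash
python3 -c "
from h import *
look()"
```

```text
t 7.7 knob top [0.0973 0.1031 0.1039] 1490 knob in tool mm [  6.9  -1.9 -29.6] ft tool [-0.55 -2.87 -1.5 ] w 0.0296 ang 0.848658479020739 rad 0.0898
```

Request:
{"fn": "apply_moves", "kwargs": {"steps": [[0,0,-0.01,0,0.8,0,-0.33],[0,0,-0.02,0,1.6,0,-0.33],[0,0,-0.02,0,1.6,0,-0.33],[0,0,-0.02,0,1.6,0,-0.33]]}}

```text
time: 8.03
ee_pos: [0.516, -0.1356, 0.0724]
eef_rot: [0.887, 0.462, -0.0, 0.0]
ft_force: [-1.6, 1.5, -0.2]
width: 0.0297
grip_force: 1.1
```

```bash
python3 -c "
from h import *
look()"
```

```text
t 8.0833 knob top [0.0973 0.103  0.1038] 1509 knob in tool mm [  7.   -1.9 -29.6] ft tool [ 0.7  -2.14  1.15] w 0.0292 ang 0.870456601192712 rad 0.09
```

Request:
{"fn": "apply_moves", "kwargs": {"steps": [[0,0,-0.01,0,0.8,0,-0.33],[0,0,-0.02,0,1.6,0,-0.33],[0,0,-0.02,0,1.6,0,-0.33],[0,0,-0.02,0,1.6,0,-0.33]]}}

```text
time: 8.42
ee_pos: [0.5179, -0.1369, 0.0728]
eef_rot: [0.882, 0.471, 0.0, 0.001]
ft_force: [-0.1, -1.4, 1.2]
width: 0.0293
grip_force: 0.0
```

```bash
python3 -c "
from h import *
look()"
```

```text
t 8.4667 knob top [0.0907 0.0934 0.0941] 1771 knob in tool mm [  3.5  -0.2 -19.5] ft tool [ 0.27 -0.16 -0.33] w 0.0294 ang 0.8943169871180228 rad 0.0899
```

The knob top fell from 0.104 to 0.094 and the side force is gone, so the pin clicked in. Open and retreat.

Request:
{"fn": "apply_moves", "kwargs": {"steps": [[0,0,0,0,0,0,0],[0,0,0,0,0,0,0.2],[0,0,0,0,0,0,0.2],[0,0,0,0,0,0,0.2],[0,0,0,0,0,0,0.2],[0,0,0,0,0,-20,0.2],[0,0,0,0,0,-50,0.2],[0,0,0,0,0,-80,0.2],[0,0,0,0,0,-110,0.2],[0,0,0,0,0,-130,0.2],[0,0,0,0,0,-130,0.2],[0,0,0,0,0,-130,0.2]]}}

```text
time: 9.47
ee_pos: [0.5179, -0.1366, 0.2036]
eef_rot: [0.882, 0.471, 0.001, 0.001]
ft_force: [-0.4, -0.1, -0.3]
width: 0.0525
grip_force: 0.0
```

Run:
```python
from h import *
c,s=look();a=r.camera('top')
P=cloud(a);k=np.hypot(P[...,0]-.518,P[...,1]+.137)<.012
q=P[k];print(np.percentile(q[:,2],[50,90,98]))
im=cv2.resize(c['pixels'][40:280,110:430,::-1],(800,600),interpolation=cv2.INTER_CUBIC);cv2.imwrite('pics/w3.png',im)
```

```text
t 9.5167 knob top [0.092  0.0936 0.0943] 635 knob in tool mm [ 2.000e-01 -1.000e-01  1.099e+02] ft tool [-0.58 -0.11  0.46] w 0.0523 ang 0.8864466445169121 rad 0.09
[0.59978591 0.60109585 0.60187555]
```

View pics/w3.png

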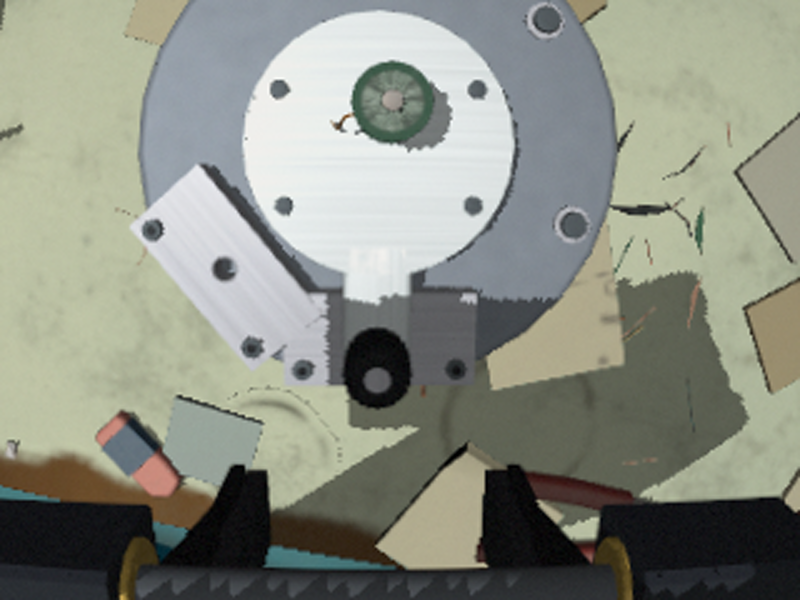

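The picture shows the knob at (378,370), midway between block 2's screws at (302,370) and (456,370). It is at home height and the fingers are clear of it.

```bash
python3 -c "
from bench import r
print(r.close_job())"
```

```text
the job is handed in; nothing more can be done
None
```

The stage is turned to the second hole at about 0.89 rad and the plunger dropped fully home there. The gripper was clear and the bystanders untouched when I handed the job in at about 9.6 s; no verdict came back.

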